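Close a data logger's sprung battery tube with its bayonet cap and hold it home

TASK

The data logger has a fresh cell in its battery tube: fit the black battery cap into the collar with its two lugs in the two slots, push it down against the spring and turn it clockwise (seen from above) about a quarter turn to the stop, so that the cap's grip rib points along the logger's short side. Finish while still holding the cap there, pressed down flush on the collar rim, because the spring lifts it as soon as you let go and I still have to drive its two locking screws. Leave the other things on the bench where they are.

Things in the scene. Friction and masses are not known exactly. Their poses are not given: they have to be found in the camera images.
- cap_rib (a point): loose black plastic battery cap, upright on the bench mat; this point is the middle of its grip rib, on the cap's axis, 33 mm above its underside; x along the rib, z up. The rib is 50 mm long, 14 mm thick (y) and stands 20 mm above a round flange, 64 mm across and 6 mm thick (flange top 10 mm, flange underside 16 mm below this point). About 70 g. A half turn makes no difference
- cap: the same cap, origin at the centre of its underside, axes as cap_rib. Below the flange is a round spigot, 44 mm across, 17 mm long, its bottom edge tapered 2 mm. At its very bottom two lugs stick out on opposite sides along +x and -x, in line with the rib: each reaches 27 mm from the axis, is 8 mm wide and 5 mm high
- collar_rim (a point): centre of the top rim of the round dark collar (68 mm across, 20 mm high) on the data logger, 127 mm above the bench top; axes as the logger. Inside the rim is a steel lip, 47 mm bore, 6 mm thick, with two opposite slots; below it a channel 58 mm across where the lugs turn. With the flange flush on the rim cap_rib is 16 mm above this point; let go after turning, it springs up by 4 mm
- collar_slot (a point): mouth of one of the two slots, at rim height, 26 mm from collar_rim; the other is opposite. Seen from above they lie 84 degrees anticlockwise from the logger's x axis. Each is 13 mm wide and reaches 29 mm from its axis. With the flange less than 4 mm above the rim the cap turns 84 degrees clockwise to a solid stop (rib along logger x, within 1 degree); it cannot turn the other way
- cell_spring (a joint): the sprung cell in the tube below the collar, how far it is pushed down in m: 0 free (its top 3 mm below the rim), about 0.014 with the cap flush; pushes back with about 3 N at first contact, growing to about 14 N at flush
- logger: the data logger: grey and aluminium box, 134 mm (x) by 204 mm (y), its top 107 mm above the bench top, which does not move; origin at the centre of its underside. The collar stands on its top 50 mm from the centre towards -y; a small display lies on the other half
- screwdriver: a loose screwdriver, 180 mm, lying on the mat; leave it alone
- spent_cell: a loose spent D cell standing on the mat, 34 mm across, 61 mm high; leave it alone
- solder_reel: a loose reel of solder standing on the mat, 60 mm across, 50 mm high; leave it alone
- parts_bin: a white open parts bin, 130 by 90 mm, 60 mm high; leave it alone
Things that resemble listed ones, but are neither listed nor needed, are in the scene too. There is more than one size of the cap; the job needs the middle-sized.

How it is judged:
On the way, in this order (a step that is already met when the one before it is completed fails the run):
1. the cap is picked up by the gripper (height (world z) of cap_rib above 0.07 m and contact force between the fingers and cap above 1 N), for 0.1 s.
2. the cap is in the collar, lugs in the slots, pushed down against the spring but not yet turned (horizontal distance between cap_rib and collar_rim below 0.004 m and z of cap_rib in the frame of collar_rim below 0.023 m and angle between the x axis of cap_rib and the x axis of collar_rim, either way round above 1.2 rad).
At the end, for the whole second after the job is handed in: The cap sits in the collar, turned to within 0.2 rad of the stop, upright, its flange within 2 mm of the rim with the spring compressed at least 11.5 mm, and the gripper's fingers are still on it (over 2 N), all kept through the last second (horizontal distance between cap_rib and collar_rim below 0.004 m and z of cap_rib in the frame of collar_rim between 0.013 and 0.018 m and angle between cap_rib's own z axis and vertical below 0.1 rad and value of joint cell_spring above 0.0115 m and angle between the x axis of cap_rib and the x axis of collar_rim, either way round below 0.2 rad and contact force between the fingers and cap above 2 N); the arm keeps its last pose, push and grip.
It fails at once if the screwdriver, the spent cell, the solder reel or the parts bin is moved by more than 30 mm (distance of any of screwdriver, spent_cell, solder_reel, parts_bin from where it was at the start of the episode above 0.03 m).
It also fails if it takes over 38 s, if anything falls off the work surface, if the arm or the gripper's body presses on something with over 40 N, if the wrist force passes 120 N, or if a joint passes its speed limit or range.

ROBOT

A 6-joint arm with a two-finger parallel gripper is mounted at the origin on the work surface. World frame = base frame: x ahead of the robot, y to its left, z up, the work surface at z = 0. Lengths are in m, angles in rad, forces in N, time in s.
With the tool pointing down it reaches from about 0.225 to 0.875 m from the base axis. Payload 3.4 kg.
Tool frame: the origin (TCP) lies at the very end of the fingers, on their centre line; the grasp point (between the pads) lies 19 mm behind it; z points along the fingers, y is the line along which they close (so a half turn about z gives the same grasp; the last joint's range is limited). The gripper opens to 85 mm and grips with 20 to 120 N. Pads are 22 mm wide; open, the fingers measure 114 mm over their backs; the gripper's body (76 mm by 85 mm) begins 54 mm behind the grasp point. The pads swing forward as they close: fully open they stand 13 mm farther back than shut.
Start: joints at [0.985, 0.276, 1.505, -0, 1.361, -0.121], TCP at [0.258, 0.514, 0.231] pointing down, gripper open.
Joint ranges: [-2.89, 2.89], [-0.75, 2.08], [0.22, 2.7], [-1.18, 4.32], [0.11, 2.71], [-2.7, 2.7]. Speed limits (rad/s): [2.57, 2.57, 3.14, 3.14, 3.14, 3.14].

INTERFACE

Orientations are given as a unit quaternion [w, x, y, z].
In Python, from rig import readout, vision, manip gives the robot as it stands.
- The arm moves only by the shell command python3 -m handwheel 'ROWS' [FORCE]. ROWS is JSON, a list of rows, each a list of 3 entries, a list of its own where there are three numbers: the shift along the tool's x, y, z in mm, then the turn, a rotation vector about the tool's x, y, z in units of 6 degrees (1.0 is 6 degrees), then the closure, from -1 (fully open) to 1 (shut), so that 0 is half open. A call has 1 to 20 rows; each row shifts and turns the commanded pose from where the row before left it, along the tool's axes as they then stand; what a row does not reach is not made up. A row lasts 1/8 s, in which the tool goes at most 62.5 mm and 10.7 degrees, less where a joint would pass 70% of its speed; a pose out of reach is approached as far as the arm can. A call is refused whole if a number of a shift passes 62.5 or a number of a turn 1, either way. A call with a gripper value outside its range is refused whole. The fingers move at their own pace and stop on an object; FORCE is the grip in N (left out, the last holds). Time passes only in rows, so rows that do not move let the fingers close. It gives the time, the measured TCP pose, the force, the opening and the grip force at its end, in the units of the state.
- readout.get_state(): the state, without advancing time (a new reading comes with each control period).
- vision.get_image(name): name is "scene" or "top" or "wrist"; returns the picture (420x560x3 uint8, blue, green, red); there is no depth.
- vision.camera_params(name): a dict with "intrinsics" (3x3 intrinsics, pixels), "rvec" (rotation vector, rad) and "tvec" (3), from world to camera coordinates, as OpenCV has them; the wrist camera has in their place "hand_eye" (4x4, takes a point from camera to tool coordinates, whose origin is the TCP and whose axes are the flange's). Camera axes: x right, y down, z forward; pixel columns grow to the right and rows downward; lengths in m; the calibration is good to about 2 mm. A picture is of the moment at which its call begins: read the wrist's pose just before it. camera_params takes no time and is no camera call.
- manip.sign_off(): hands the job in; it is judged then, once.
The state is a dict: "clock": time; "qpos": joint angles; "qd": joint speeds; "effort": joint torques, N m; "position": TCP position; "ee_rot": TCP orientation; "contact_force": force on the tool from outside, world axes, zero at the start; "moment": the same for the moment, N m; "width": finger opening in m; "gripper_force": force on a finger pad.
Only numpy, scipy, OpenCV 4.12 (cv2) and the standard library are available. Lean on these libraries where they do the work, as an engineer would, in place of code of your own. Each camera call takes 0.05 s, during which the arm holds its last target. There are 200 camera calls.

## Working session

There is one attempt and no reset: what is moved stays moved. The work goes in short steps, Python scripts to look and compute and a shell command to move; the robot and the scene stay as the last step left them, time stands still between calls to the robot, and variables do not carry over. Pictures are saved under pics/ and viewed, at most 10 in all, crops included, and the job is handed in when it is done.

```bash
mkdir -p pics; ls; cat > h.py <<'E'
import numpy as np,cv2,json
from rig import readout,vision,manip
from scipy.spatial.transform import Rotation as R
def cam(n,st=None):
    p=vision.camera_params(n);K=np.array(p["intrinsics"],float)
    if n=="wrist":
        q=st["ee_rot"];T=np.eye(4);T[:3,:3]=R.from_quat([q[1],q[2],q[3],q[0]]).as_matrix();T[:3,3]=st["position"]
        T=T@np.array(p["hand_eye"]);return K,T[:3,:3],T[:3,3]
    Rm=cv2.Rodrigues(np.array(p["rvec"],float))[0];return K,Rm.T,-Rm.T@np.array(p["tvec"],float).ravel()
def ray(c,uv,z):
    K,Rw,o=c;d=Rw@np.linalg.inv(K)@np.array([uv[0],uv[1],1.]);return o+d*(z-o[2])/d[2]
def proj(c,P):
    K,Rw,o=c;v=K@(Rw.T@(np.array(P)-o));return v[:2]/v[2]
def grab(n,f):
    st=readout.get_state();im=vision.get_image(n);cv2.imwrite("pics/"+f,im);return st,im
E
python3 - <<'E'
from h import *
for n in ["top","scene","wrist"]:
    st,im=grab(n,n+"0.png");K,Rw,o=cam(n,st);print(n,o.round(3),Rw.round(2).tolist(),K[0,0])
print(st)
a=cv2.imread("pics/top0.png");
E
```

```text
pics
top [ 0.452 -0.141  0.972] [[-0.0, -0.99, 0.15], [-1.0, 0.01, 0.02], [-0.02, -0.15, -0.99]] 409.0109021423118
scene [ 0.845 -0.582  0.927] [[0.84, 0.46, -0.27], [0.54, -0.72, 0.44], [0.01, -0.52, -0.85]] 424.04094613798037
wrist [0.192 0.548 0.374] [[0.45, 0.86, 0.26], [0.89, -0.43, -0.13], [-0.0, 0.29, -0.96]] 324.39623182017874
{'clock': 0.1, 'qpos': array([ 9.85014842e-01,  2.76537829e-01,  1.50603340e+00,  4.33470979e-05,
        1.36071040e+00, -1.20990376e-01]), 'qd': array([-0.00067274, -0.00153825, -0.00187434, -0.00115505,  0.00048094,
       -0.00075323]), 'effort': array([ 3.02361223e-03, -4.17701948e+01, -2.46404868e+01,  1.06206537e-04,
        5.81230677e-03,  2.32728588e-06]), 'position': array([0.25745147, 0.51360098, 0.23051205]), 'ee_rot': array([-3.12140925e-04,  2.30313672e-01,  9.73116077e-01, -7.84969236e-04]), 'contact_force': array([ 1.07850512, -0.02058261,  0.08653525]), 'moment': array([-0.01094146,  0.00819319, -0.00834017]), 'gripper_force': 0.0, 'width': 0.08539234270461027}
```

View pics/top0.png

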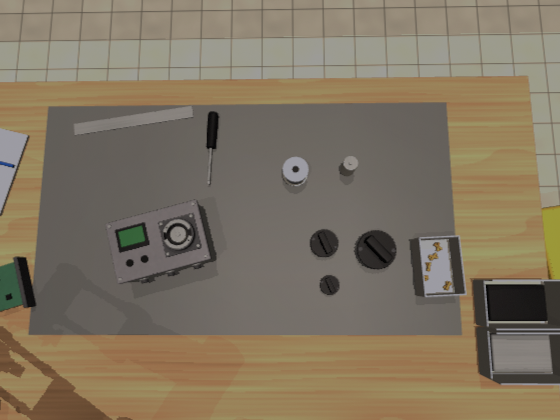

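View pics/scene0.png

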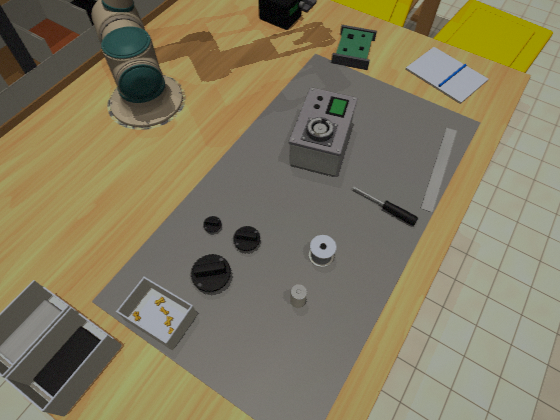

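The top view shows the middle-sized cap at (323,243), between the small one at (329,285) and the large one at (376,250). The collar is at (178,235) with the display to its left. In the scene view the middle cap is at (246,239) and the collar at (320,129).

```bash
python3 - <<'E'
from h import *
im=cv2.imread("pics/top0.png");c=cam("top");cs=cam("scene")
print("cap0",ray(c,(323,243),.023),"scene",ray(cs,(246,239),.03))
print("collar",ray(c,(178,234),.127),"scene",ray(cs,(320,128),.127))
z=cv2.resize(im[195:290,100:400],None,fx=2.66,fy=2.66,interpolation=cv2.INTER_CUBIC)
g=cv2.cvtColor(im,cv2.COLOR_BGR2GRAY)
m=(g<45).astype(np.uint8);n,l,s,ct=cv2.connectedComponentsWithStats(m)
for i in range(1,n):
    if s[i,4]>60: print(s[i],ct[i].round(1), ray(c,ct[i],.023).round(3))
w=cv2.resize(im[195:280,100:225],None,fx=4.4,fy=4.4,interpolation=cv2.INTER_CUBIC)
w2=cv2.resize(im[200:300,290:360],None,fx=3.74,fy=3.74,interpolation=cv2.INTER_CUBIC)
o=np.zeros((374,550+262,3),np.uint8);o[:w.shape[0],:w.shape[1]]=w;o[:,550:550+w2.shape[1]]=w2[:374]
o=np.clip(o.astype(float)*1.6,0,255).astype(np.uint8)
cv2.imwrite("pics/crop0.png",o[:,:800])
E
```

```text
cap0 [ 0.52806519 -0.22804338  0.023     ] scene [ 0.53306995 -0.23503816  0.03      ]
collar [0.53982741 0.08291668 0.127     ] scene [0.54420881 0.08256896 0.127     ]
[206 112  13  37 359] [211.8 129.6] [0.805 0.036 0.023]
[199 206  15  53  98] [205.7 232.7] [0.553 0.045 0.023]
[115 223  34  29 275] [132.4 239.1] [0.539 0.218 0.023]
[176 222  19  29  64] [189.3 239.7] [0.537 0.083 0.023]
[164 224  27  21 145] [175.  233.1] [0.553 0.118 0.023]
[310 231  23  26 228] [322.9 244.1] [ 0.525 -0.228  0.023]
[ 356  231   40   38 1018] [376.6 249.3] [ 0.513 -0.351  0.023]
[ 17 257  19  50 437] [ 26.  281.9] [0.441 0.461 0.023]
[321 277  15  18  89] [329.1 285.2] [ 0.432 -0.24   0.023]
[ 486  285   62   36 2125] [516.4 302.5] [ 0.392 -0.659  0.023]
```

View pics/crop0.png

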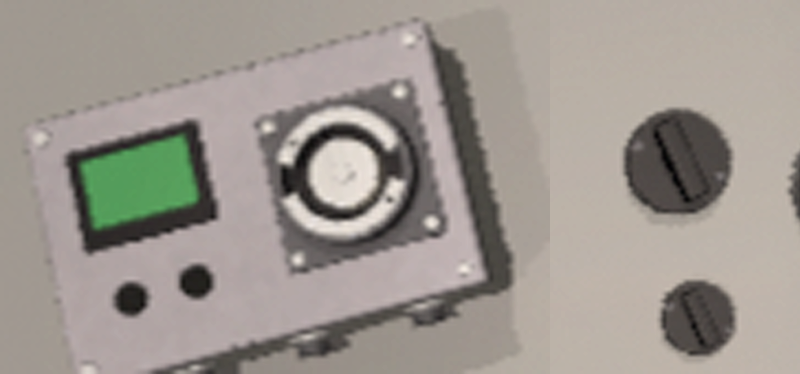

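The cap is at about (0.529, -0.230) with the rib near 28°. The collar is at about (0.541, 0.083), with logger yaw about 16° and slots at about 100°. I'll turn the tool first, then travel to hover over the cap.

```bash
python3 -m handwheel '[[[0,0,0],[0,0,1],-1],[[0,0,0],[0,0,1],-1],[[0,0,0],[0,0,1],-1],[[0,0,0],[0,0,1],-1],[[0,0,0],[0,0,1],-1],[[0,0,0],[0,0,1],-1],[[0,0,0],[0,0,1],-1],[[0,0,0],[0,0,1],-1],[[0,0,0],[0,0,1],-1],[[0,0,0],[0,0,1],-1],[[0,0,0],[0,0,1],-1],[[0,0,0],[0,0,1],-1],[[0,0,0],[0,0,1],-1],[[0,0,0],[0,0,1],-1],[[0,0,0],[0,0,1],-1],[[0,0,0],[0,0,1],-1],[[0,0,0],[0,0,1],-1],[[0,0,0],[0,0,1],-1],[[0,0,0],[0,0,1],-1],[[0,0,0],[0,0,1],-1]]' 60
python3 -m handwheel '[[[-6,24,0],[0,0,0],-1],[[-11.5,48,0],[0,0,0],-1],[[-11.5,48,0],[0,0,0],-1],[[-11.5,48,0],[0,0,0],-1],[[-11.5,48,0],[0,0,0],-1],[[-11.5,48,0],[0,0,0],-1],[[-11.5,48,0],[0,0,0],-1],[[-11.5,48,0],[0,0,0],-1],[[-11.5,48,0],[0,0,0],-1],[[-11.5,48,0],[0,0,0],-1],[[-11.5,48,0],[0,0,0],-1],[[-11.5,48,0],[0,0,0],-1],[[-11.5,48,0],[0,0,0],-1],[[-11.5,48,0],[0,0,0],-0.4],[[-11.5,48,0],[0,0,0],-0.2],[[-11,48,0],[0,0,0],-0.1],[[-5,26,40],[0,0,0],0],[[0,0,40],[0,0,0.9],0],[[0,0,0],[0,0,0],0]]'
python3 - <<'E'
from h import *
st,im=grab("wrist","w1.png");print(st["clock"],st["position"],st["ee_rot"],st["width"])
c=cam("wrist",st);print(proj(c,(.529,-.230,.023)),proj(c,st["position"]))
E
```

```text
clock: 2.65
position: [0.2576, 0.5138, 0.2309]
ee_rot: [0.0, 0.958, 0.285, -0.0]
contact_force: [-0.1, -0.1, 0.0]
width: 0.0856
gripper_force: 0.0
clock: 5.03
position: [0.5248, -0.2291, 0.1481]
ee_rot: [-0.003, 0.97, 0.242, -0.003]
contact_force: [-0.4, -0.2, -0.2]
width: 0.0427
gripper_force: 0.0
5.025 [ 0.52482261 -0.22910806  0.14812836] [-0.0030174   0.97025382  0.24204887 -0.00328092] 0.04267848854554613
[288.18593568 203.93228589] [284.78256904 275.93740752]
```

View pics/w1.png

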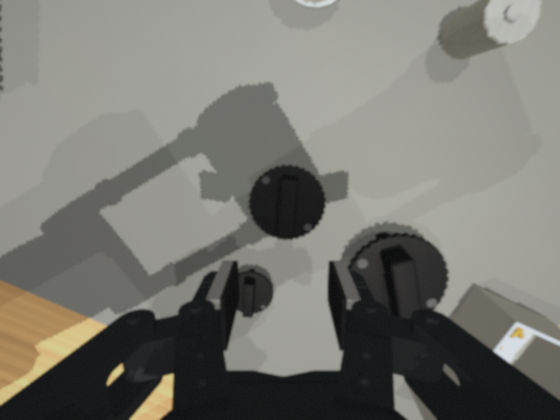

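The wrist view shows the middle cap's flange centred near (287,202), spanning 249–325 by 165–239. Its rib is nearly vertical in the image, from about (288,176) to (286,232). Now the centre and rib angle more precisely.

```bash
python3 - <<'E'
from h import *
st=readout.get_state();im=cv2.imread("pics/w1.png");c=cam("wrist",st)
g=cv2.cvtColor(im,cv2.COLOR_BGR2GRAY)
m=(g<52).astype(np.uint8);n,l,s,ct=cv2.connectedComponentsWithStats(m);i=l[205,262] or l[190,310]
mm=(l==i).astype(np.uint8);print(s[i])
cn=max(cv2.findContours(mm,0,1)[0],key=cv2.contourArea);h=cv2.convexHull(cn);e=cv2.fitEllipse(h);print(e)
P=ray(c,e[0],.021);print("flange",P, [np.linalg.norm(ray(c,e[0]+np.array(d),.021)-P) for d in ((e[1][0]/2,0),(0,e[1][1]/2))])
z=cv2.resize(im[155:250,240:335],None,fx=6,fy=6,interpolation=cv2.INTER_CUBIC)
cv2.imwrite("pics/w1c.png",np.clip(z.astype(float)*4-20,0,255).astype(np.uint8))
E
```

```text
[ 250  166   75   72 4120]
((286.59521484375, 201.63067626953125), (71.86033630371094, 74.66259765625), 79.21721649169922)
flange [ 0.5315917  -0.22925603  0.021     ] [np.float64(0.031142254109358766), np.float64(0.034548686832572596)]
```

View pics/w1c.png

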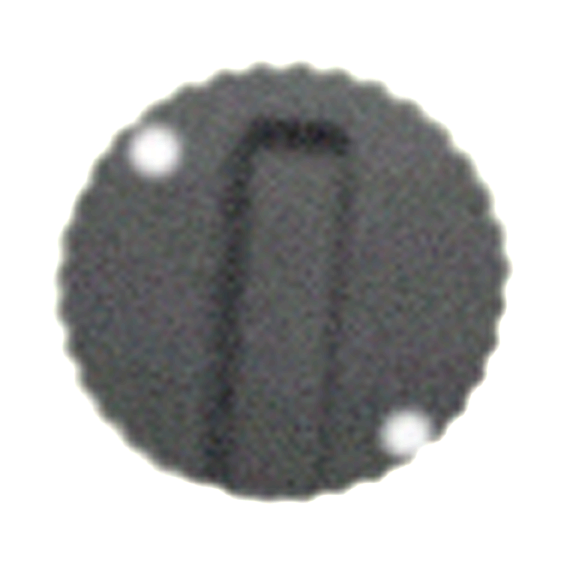

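The enlarged crop shows the round flange (64 mm, as it should be). The rib's top face runs along its centreline from about (298,150) to (277,460) in the crop, which is image (289.7,180)→(286.2,231.7).

```bash
python3 - <<'E'
from h import *
st=readout.get_state();c=cam("wrist",st);q=st["ee_rot"]
A=ray(c,(289.7,180),.043);B=ray(c,(286.2,231.7),.043);d=A-B;print(A,B,"rib az",np.degrees(np.arctan2(d[1],d[0])),np.linalg.norm(d))
Rt=R.from_quat([q[1],q[2],q[3],q[0]]).as_matrix();print("tool az",np.degrees(np.arctan2(Rt[1,0],Rt[0,0])),Rt[:,2])
for T in [(.5310,-.2295)]: print(Rt.T@(np.array([*T,.026])-st["position"])*1000)
E
```

```text
[ 0.55292661 -0.22034414  0.043     ] [ 0.51389174 -0.23817848  0.043     ] rib az 24.554820746123372 0.042916021865791826
tool az 28.062046442475292 [-0.00326683  0.00172038 -0.99999318]
[  4.15850533   2.29060571 124.47266369]
```

```bash
python3 -m handwheel '[[[5,2.5,0],[0,0,0.58],0],[[0,0,30],[0,0,0],0],[[0,0,35],[0,0,0],0],[[0,0,30],[0,0,0],0],[[0,0,17],[0,0,0],0],[[0,0,10],[0,0,0],0],[[0,0,0],[0,0,0],0],[[0,0,0],[0,0,0],0.3],[[0,0,0],[0,0,0],0.6],[[0,0,0],[0,0,0],1],[[0,0,0],[0,0,0],1],[[0,0,0],[0,0,0],1],[[0,0,0],[0,0,0],1]]' 80
```

```text
clock: 6.7
position: [0.5345, -0.2297, 0.0304]
ee_rot: [0.0, 0.977, 0.212, 0.001]
contact_force: [-1.6, 0.9, 5.8]
width: 0.0121
gripper_force: 79.9
```

Gripped, with 80 N on the pads. I'll lift it and look.

```bash
python3 -m handwheel '[[[0,0,-5],[0,0,0],1],[[0,0,-15],[0,0,0],1],[[0,0,-30],[0,0,0],1],[[0,0,-40],[0,0,0],1],[[0,0,-40],[0,0,0],1],[[0,0,-20],[0,0,0],1],[[0,0,0],[0,0,0],1]]' 80
python3 - <<'E'
from h import *
st,im=grab("wrist","w2.png");print(st["clock"],st["position"],st["ee_rot"],st["width"],st["contact_force"])
c=cam("wrist",st);print(proj(c,st["position"]))
E
```

```text
clock: 7.58
position: [0.5352, -0.2302, 0.1819]
ee_rot: [0.002, 0.977, 0.212, 0.002]
contact_force: [0.3, 0.2, -1.4]
width: 0.0118
gripper_force: 79.1
7.575 [ 0.53517816 -0.23018387  0.18186492] [0.00171188 0.97724157 0.21211365 0.00194492] 0.011816812854312707 [ 0.32725185  0.24117178 -1.37390308]
[284.82924097 275.83400263]
```

View pics/w2.png

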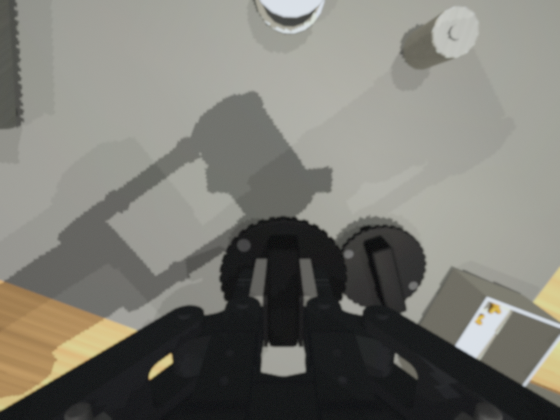

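The cap is held straight between the pads, with its flange centred near (284,272). I'll carry it towards the collar, stop 85 mm short in line with the slots, and measure cap and collar in one image.

```bash
python3 -m handwheel '[[[8,-14,0],[0,0,0],1],[[16.5,-29,0],[0,0,0],1],[[16.5,-29,0],[0,0,0],1],[[16.5,-29,0],[0,0,0],1],[[16.5,-29,0],[0,0,0],1],[[16.5,-29,0],[0,0,0],1],[[16.5,-29,0],[0,0,0],1],[[7,-12,0],[0,0,-0.6],1],[[0,0,0],[0,0,-1],1],[[0,0,0],[0,0,-1],1],[[0,0,0],[0,0,-1],1],[[0,0,0],[0,0,-1],1],[[0,0,0],[0,0,-1],1],[[0,0,0],[0,0,-1],1],[[0,0,0],[0,0,-1],1],[[0,0,0],[0,0,-1],1],[[0,0,0],[0,0,-1],1],[[0,0,0],[0,0,-1],1],[[0,0,0],[0,0,-1],1],[[0,0,0],[0,0,-1],1]]'
python3 -m handwheel '[[[0,0,0],[0,0,0],1],[[0,0,0],[0,0,0],1]]'
python3 - <<'E'
from h import *
st,im=grab("wrist","w3.png");print(st["clock"],st["position"],st["ee_rot"],st["width"],st["contact_force"])
E
```

```text
clock: 10.12
position: [0.5535, 0.001, 0.1777]
ee_rot: [-0.002, 0.641, 0.768, -0.001]
contact_force: [-0.0, -0.0, -0.6]
width: 0.0116
gripper_force: 79.1
clock: 10.38
position: [0.5543, 0.0003, 0.1786]
ee_rot: [-0.001, 0.643, 0.766, -0.0]
contact_force: [0.5, 0.0, -1.3]
width: 0.0118
gripper_force: 79.1
10.375 [5.54305272e-01 3.00617246e-04 1.78553667e-01] [-7.63634688e-04  6.42587274e-01  7.66212051e-01 -3.22963400e-04] 0.01183112618347353 [ 0.45756969  0.04052058 -1.30264161]
```

View pics/w3.png

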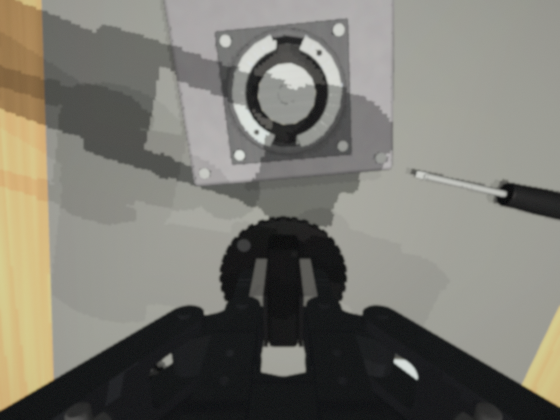

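This shows the collar with bright lip segments centred near (288,93), slots at about (289,41) and (286,137), and the base screws at (224,41), (339,30), (343,147) and (239,156). The held cap's flange is at about (283,272).

```bash
python3 - <<'E'
from h import *
from scipy.optimize import least_squares
st=readout.get_state();im=cv2.imread("pics/w3.png");c=cam("wrist",st);g=cv2.cvtColor(im,cv2.COLOR_BGR2GRAY).astype(int)
q=st["ee_rot"];Rt=R.from_quat([q[1],q[2],q[3],q[0]]).as_matrix();p=st["position"]
print("tool az",np.degrees(np.arctan2(Rt[1,0],Rt[0,0])),Rt[:,2])
# flange upper arc: first strong dark step coming from above/outside
pts=[]
ctr=np.array([283.5,275.])
for a in np.radians(np.arange(-178,-1,3)):
    d=np.array([np.cos(a),np.sin(a)]);r=np.arange(80,50,-.5);v=[g[int(round(ctr[1]+k*d[1])),int(round(ctr[0]+k*d[0]))] for k in r]
    k=next((r[i] for i in range(len(r)) if v[i]<50),None)
    if k and k<75: pts.append(ctr+k*d)
pts=np.array(pts)
for dz in (-6,-2,2):
    P=np.array([ray(c,u,p[2]+dz/1000-.003) for u in pts])
    f=lambda x:np.hypot(P[:,0]-x[0],P[:,1]-x[1])-x[2]
    s=least_squares(f,[*p[:2],.032],loss="soft_l1",f_scale=.0005);C=np.array([*s.x[:2],p[2]])
    print(dz,len(pts),s.x, "tool off mm",(Rt.T@(C-p)*1000).round(2),np.abs(s.fun).mean())
S=np.array([ray(c,u,.111) for u in ((224.5,41),(339,30),(343,147),(239,156))]);print("screws",S.round(4).tolist(),S.mean(0))
z=cv2.resize(im[20:165,215:360],None,fx=4,fy=4,interpolation=cv2.INTER_CUBIC);cv2.imwrite("pics/w3c.png",z)
E
```

```text
tool az 100.03998838316268 [-1.16116916e-03  3.90961346e-04 -9.99999249e-01]
-6 59 [ 0.55528044 -0.00405988  0.03181397] tool off mm [-4.31  0.09 -0.  ] 0.0002989138321956486
-2 59 [ 0.55492693 -0.00203298  0.03097928] tool off mm [-2.25  0.09 -0.  ] 0.00029105486525767433
2 59 [ 5.54573404e-01 -6.09816875e-06  3.01446173e-02] tool off mm [-0.19  0.1  -0.  ] 0.0002831965201087009
screws [[0.5004, 0.1102, 0.111], [0.5651, 0.1275, 0.111], [0.5825, 0.0629, 0.111], [0.5178, 0.0457, 0.111]] [0.54144864 0.08657013 0.111     ]
```

View pics/w3c.png

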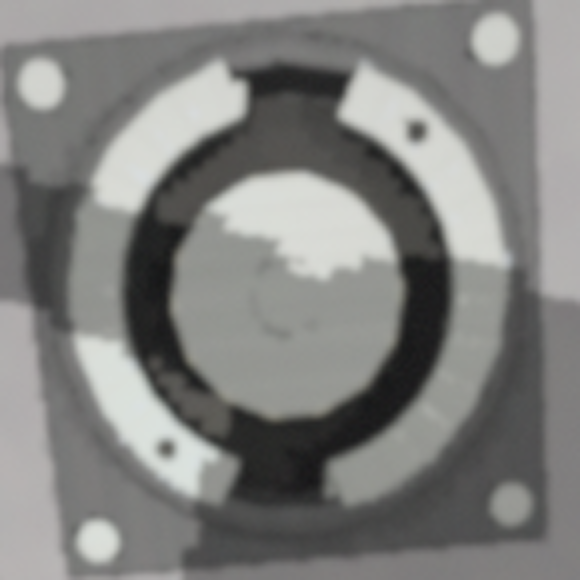

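The crop shows the bore, edges at about x 127 and 450, and slot mouths whose inner corners centre at (294,117) at the top and (283.5,457) at the bottom. The lip's outer edge spans x 68–510. The centre is about (289,287).

```bash
cat > fl.py <<'E'
from h import *
from scipy.optimize import least_squares
def flange(im,c,st,H=None):
    g=cv2.cvtColor(im,cv2.COLOR_BGR2GRAY).astype(int);p=st["position"];pts=[];ctr=np.array([283.5,275.])
    for a in np.radians(np.arange(-178,-1,3)):
        d=np.array([np.cos(a),np.sin(a)]);r=np.arange(80,50,-.5);v=[g[int(round(ctr[1]+k*d[1])),int(round(ctr[0]+k*d[0]))] for k in r]
        k=next((r[i] for i in range(len(r)) if v[i]<50),None)
        if k and k<75: pts.append(ctr+k*d)
    def f(x):
        h=p[2]+(x[2] if H is None else H)
        r=[[np.hypot(*(ray(c,u,h-t)[:2]-x[:2])) for u in pts] for t in (0,.006)]
        return np.min(r,0)-.032
    s=least_squares(f,[*p[:2],-.007],loss="soft_l1",f_scale=.0005);return s.x,np.abs(s.fun).mean()
E
python3 - <<'E'
from fl import *
st=readout.get_state();im=cv2.imread("pics/w3.png");c=cam("wrist",st)
q=st["ee_rot"];Rt=R.from_quat([q[1],q[2],q[3],q[0]]).as_matrix();p=st["position"]
for H in (None,-.0074):
    x,e=flange(im,c,st,H);C=np.array([*x[:2],p[2]]);print(x,e,"tool off",(Rt.T@(C-p)*1000).round(2))
px=lambda x,y:(215+(x+.5)/4-.5,20+(y+.5)/4-.5)
for n,a,b in (("slots",(294,117),(283.5,457)),("bore",(127,290),(450,285)),("lip",(68,290),(510,285))):
    A,B=ray(c,px(*a),.127),ray(c,px(*b),.127);d=A-B;print(n,((A+B)/2).round(4),np.linalg.norm(d).round(4),np.degrees(np.arctan2(d[1],d[0])).round(2))
S=np.array([ray(c,u,.111) for u in ((224.5,41),(339,30),(343,147),(239,156))])
d=S[1]+S[0]-S[2]-S[3];print("logger y az",np.degrees(np.arctan2(d[1],d[0])))
E
```

```text
[ 0.55548955 -0.00515294 -0.00639066] 0.0002978403677762994 tool off [-5.42  0.1  -0.  ]
[ 0.55553586 -0.005396   -0.007     ] 0.0003042081696282178 tool off [-5.67  0.1  -0.  ]
slots [0.5414 0.0874 0.127 ] 0.0449 98.33
bore [0.5412 0.0881 0.127 ] 0.0455 -169.16
lip [0.5413 0.0881 0.127 ] 0.0623 -169.38
logger y az 105.06664945108454
```

```bash
python3 -m handwheel '[[[0,0,0],[0,0,0.2],1],[[20,0,0],[0,0,0],1],[[26,0,0],[0,0,0],1],[[26,0,0],[0,0,0],1],[[15,0,0],[0,0,0],1],[[5,0,7],[0,0,0],1],[[0,0,7],[0,0,0],1],[[0,0,0],[0,0,0],1],[[0,0,0],[0,0,0],1]]' 100
python3 - <<'E'
from fl import *
st,im=grab("wrist","w4.png");print(st["clock"],st["position"],st["contact_force"])
vision.get_image
for n in("top","scene"): grab(n,n+"4.png")
t=cv2.imread("pics/top4.png")[190:280,120:240];s=cv2.imread("pics/scene4.png")[60:180,260:380]
o=np.zeros((420,800,3),np.uint8);o[:,:500]=im[:,30:530]
o[:210,500:780]=cv2.resize(t,(280,210),interpolation=cv2.INTER_CUBIC);o[210:,500:710]=cv2.resize(s,(210,210),interpolation=cv2.INTER_CUBIC)
cv2.imwrite("pics/v4.png",o)
E
```

```text
clock: 11.55
position: [0.5408, 0.09, 0.1651]
ee_rot: [-0.0, 0.651, 0.759, -0.0]
contact_force: [0.7, 0.4, -0.8]
width: 0.0112
gripper_force: 102.6
11.55 [0.54082819 0.08997566 0.16513871] [ 0.69852965  0.4177213  -0.77686943]
```

View pics/v4.png

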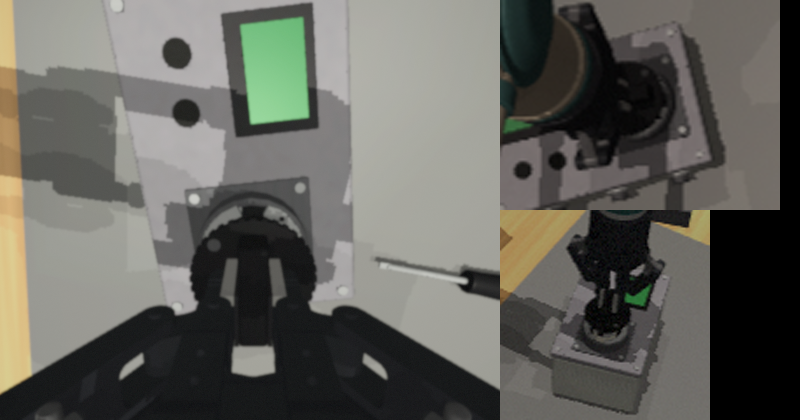

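Cap above the collar. The wrist view (left, offset by 30 px) shows the flange just short of the rim's far arc, with the two far base screws at image (224,199) and (331,187). The top and scene insets agree that it is roughly over the collar. I'll work out the relative offset.

```bash
python3 - <<'E'
from fl import *
st=readout.get_state();im=cv2.imread("pics/w4.png");c=cam("wrist",st);g=cv2.cvtColor(im,cv2.COLOR_BGR2GRAY)
q=st["ee_rot"];Rt=R.from_quat([q[1],q[2],q[3],q[0]]).as_matrix();p=st["position"]
def blob(im,u,v,w=9):
    g=cv2.cvtColor(im,cv2.COLOR_BGR2GRAY).astype(float)[v-w:v+w+1,u-w:u+w+1];k=(g>(g.max()+np.median(g))/2)
    yy,xx=np.nonzero(k);return (u-w+xx.mean(),v-w+yy.mean()),k.sum()
i3=cv2.imread("pics/w3.png")
for n,I,L in (("w3",i3,((225,41),(339,30),(343,147),(239,156))),("w4",im,((224,199),(331,187)))): print(n,[blob(I,*l) for l in L])
S=[ray(c,blob(im,*l)[0],.111) for l in ((224,199),(331,187))];print("w4 screws",np.array(S).round(4).tolist(),"w3 gave .5004 .1102/.5651 .1275")
M=(S[0]+S[1])/2;d=S[1]-S[0];L=np.linalg.norm(d);ctr=M[:2]+np.array([d[1],-d[0]])[:2]/2;print("centre from screws",ctr,L,np.degrees(np.arctan2(d[1],d[0])))
for H in(None,-.007):
    x,e=flange(im,c,st,H);print("cap",x,e,"off",(Rt.T@(np.array([*x[:2],p[2]])-p)*1000).round(2)," needed tool shift",(Rt.T@np.array([*(ctr-x[:2]),0])*1000).round(2))
print("tool az",np.degrees(np.arctan2(Rt[1,0],Rt[0,0])))
E
```

```text
w3 [((np.float64(224.88990825688074), np.float64(40.43119266055046)), np.int64(109)), ((np.float64(338.2882882882883), np.float64(29.414414414414416)), np.int64(111)), ((np.float64(342.30263157894734), np.float64(145.60526315789474)), np.int64(76)), ((np.float64(239.0), np.float64(154.7922077922078)), np.int64(77))]
w4 [((np.float64(223.83529411764707), np.float64(198.45882352941177)), np.int64(85)), ((np.float64(329.87951807228916), np.float64(187.25301204819277)), np.int64(83))]
w4 screws [[0.5005, 0.1105, 0.111], [0.5649, 0.1277, 0.111]] w3 gave .5004 .1102/.5651 .1275
centre from screws [0.54128806 0.08693418] 0.06659008169278997 14.97154311541921
cap [ 0.54171045  0.08580076 -0.00397355] 0.0005951367331334919 off [-4.44  0.06  0.  ]  needed tool shift [ 1.18 -0.24 -0.  ]
cap [ 0.54178671  0.08534305 -0.007     ] 0.0006534363213728501 off [-4.91  0.07  0.  ]  needed tool shift [ 1.65 -0.25 -0.  ]
tool az 98.84419527429115
```

```bash
python3 -m handwheel '[[[1.3,-0.2,2],[0,0,0],1],[[0,0,3],[0,0,0],1],[[0,0,2],[0,0,0],1],[[0,0,2],[0,0,0],1],[[0,0,2],[0,0,0],1],[[0,0,0],[0,0,0],1]]'
```

```text
clock: 12.45
position: [0.5401, 0.0919, 0.1541]
ee_rot: [-0.0, 0.65, 0.76, -0.0]
contact_force: [-0.5, -0.2, 0.2]
width: 0.0112
gripper_force: 102.6
```

```bash
python3 -m handwheel '[[[0,0,1.5],[0,0,0],1],[[0,0,1.5],[0,0,0],1],[[0,0,0],[0,0,0],1]]'; python3 -m handwheel '[[[0,0,1],[0,0,0],1],[[0,0,1],[0,0,0],1],[[0,0,0],[0,0,0],1]]'
```

```text
clock: 12.82
position: [0.5404, 0.0919, 0.1516]
ee_rot: [0.0, 0.65, 0.76, 0.0]
contact_force: [-0.3, -0.0, 2.2]
width: 0.0115
gripper_force: 103.1
clock: 13.2
position: [0.5404, 0.0919, 0.1495]
ee_rot: [0.0, 0.65, 0.76, 0.0]
contact_force: [-0.4, 0.4, 3.7]
width: 0.0109
gripper_force: 103.4
```

```bash
python3 -m handwheel '[[[0,0,2],[0,0,0],1],[[0,0,2],[0,0,0],1],[[0,0,1],[0,0,0],1],[[0,0,0],[0,0,0],1]]' 120; python3 -m handwheel '[[[0,0,1],[0,0,0],1],[[0,0,1],[0,0,0],1],[[0,0,1],[0,0,0],1],[[0,0,0],[0,0,0],1]]'
```

```text
clock: 13.7
position: [0.5405, 0.0919, 0.1448]
ee_rot: [0.0, 0.65, 0.76, 0.0]
contact_force: [-0.9, 0.6, 7.8]
width: 0.0106
gripper_force: 123.1
clock: 14.2
position: [0.5405, 0.0919, 0.1422]
ee_rot: [0.0, 0.65, 0.76, 0.0]
contact_force: [-2.5, 1.2, 9.0]
width: 0.0106
gripper_force: 123.4
```

```bash
python3 -m handwheel '[[[0,0,1],[0,0,0],1],[[0,0,0],[0,0,0],1]]'; python3 -m handwheel '[[[0,0,1],[0,0,0],1],[[0,0,0],[0,0,0],1]]' ; python3 -m handwheel '[[[0,0,1],[0,0,0],1],[[0,0,0],[0,0,0],1]]'
```

```text
clock: 14.45
position: [0.5405, 0.0919, 0.1414]
ee_rot: [0.0, 0.65, 0.76, 0.0]
contact_force: [-2.6, 0.2, 10.4]
width: 0.0109
gripper_force: 123.5
clock: 14.7
position: [0.5405, 0.0919, 0.1405]
ee_rot: [0.0, 0.65, 0.76, 0.0]
contact_force: [-2.3, 0.7, 10.6]
width: 0.011
gripper_force: 123.6
clock: 14.95
position: [0.5405, 0.0919, 0.1396]
ee_rot: [0.0, 0.65, 0.76, 0.0]
contact_force: [-2.9, -0.2, 10.9]
width: 0.0107
gripper_force: 123.7
```

```bash
for i in 1 2; do python3 -m handwheel '[[[0,0,0.7],[0,0,0],1],[[0,0,0],[0,0,0],1]]' | grep -E 'posi|contact'; done
```

```text
position: [0.5405, 0.0919, 0.1391]
contact_force: [-2.8, -0.2, 12.5]
position: [0.5405, 0.0919, 0.1386]
contact_force: [-3.1, 0.3, 12.6]
```

Seated with light lateral force. The cap axis is about 5 mm on the tool's -x side, so the turn has to carry the TCP around it, about +0.53 mm of tool y per 6°.

```bash
python3 -m handwheel '[[[0,0.53,0],[0,0,1],1],[[0,0.53,0],[0,0,1],1],[[0,0.53,0],[0,0,1],1],[[0,0.53,0],[0,0,1],1],[[0,0,0],[0,0,0],1]]' 120; python3 -c "
from h import *
s=readout.get_state();print(s['moment'],s['gripper_force'])"
```

```text
clock: 16.08
position: [0.5438, 0.0917, 0.1388]
ee_rot: [0.001, 0.794, 0.608, 0.002]
contact_force: [-1.0, -0.4, 12.3]
width: 0.0104
gripper_force: 123.8
[-0.09650307  0.27133855 -0.01477642] 123.82726192474365
```

```bash
python3 -m handwheel '[[[0,0.53,0],[0,0,1],1],[[0,0.53,0],[0,0,1],1],[[0,0.53,0],[0,0,1],1],[[0,0.53,0],[0,0,1],1],[[0,0,0],[0,0,0],1]]'; python3 -m handwheel '[[[0,0.53,0],[0,0,1],1],[[0,0.53,0],[0,0,1],1],[[0,0.53,0],[0,0,1],1],[[0,0.53,0],[0,0,1],1],[[0,0.4,0],[0,0,0.8],1],[[0,0,0],[0,0,0],1],[[0,0,0],[0,0,0],1]]';python3 -c "
from h import *
s=readout.get_state();print(s['moment'],s['gripper_force'])"
```

```text
clock: 16.7
position: [0.5456, 0.0908, 0.1387]
ee_rot: [0.001, 0.903, 0.429, 0.002]
contact_force: [-1.2, -0.4, 11.8]
width: 0.0106
gripper_force: 123.8
clock: 17.58
position: [0.5471, 0.0888, 0.1387]
ee_rot: [0.001, 0.981, 0.192, 0.002]
contact_force: [-1.7, -0.6, 12.8]
width: 0.0107
gripper_force: 123.8
[-0.09648136  0.34558999 -0.02553868] 123.82475852966309
```

```bash
python3 -m handwheel '[[[0,0.5,0],[0,0,0.9],1],[[0,0.1,0],[0,0,0.3],1],[[0,0,0.7],[0,0,0],1],[[0,0,0],[0,0,0],1]]'; for i in 1 2; do python3 -m handwheel '[[[0,0,0.8],[0,0,0],1],[[0,0,0],[0,0,0],1],[[0,0,0],[0,0,0],1]]'|grep -E 'posi|contact|rot'; done;python3 -c "
from h import *
s=readout.get_state();print(s['moment'],s['gripper_force'])"
```

```text
clock: 18.08
position: [0.5473, 0.0882, 0.1385]
ee_rot: [0.0, 0.992, 0.13, 0.002]
contact_force: [-0.9, -0.8, 14.2]
width: 0.0106
gripper_force: 124.4
position: [0.5473, 0.0882, 0.1385]
ee_rot: [0.001, 0.992, 0.13, 0.002]
contact_force: [-4.3, -0.5, 19.8]
position: [0.5473, 0.0882, 0.1385]
ee_rot: [0.001, 0.992, 0.13, 0.002]
contact_force: [-5.1, -1.1, 24.2]
[-0.18060052  0.91243915 -0.00772417] 125.43965578079224
```

Z is now stuck at 0.1385 while the force rises to 24 N, so the flange is flush on the rim. The tool azimuth is 14.9°, which matches the stop. One last look.

```bash
python3 - <<'E'
from h import *
st,im=grab("wrist","w5.png")
for n in("top","scene"): grab(n,n+"5.png")
t=cv2.imread("pics/top5.png")[190:280,120:240];s=cv2.imread("pics/scene5.png")[60:180,260:380]
o=np.zeros((420,800,3),np.uint8);o[:,:500]=im[:,30:530]
o[:210,500:780]=cv2.resize(t,(280,210),interpolation=cv2.INTER_CUBIC);o[210:,500:710]=cv2.resize(s,(210,210),interpolation=cv2.INTER_CUBIC)
cv2.imwrite("pics/v5.png",np.clip(o.astype(float)*1.5,0,255).astype(np.uint8))
E
```

```text
(no output)
```

View pics/v5.png

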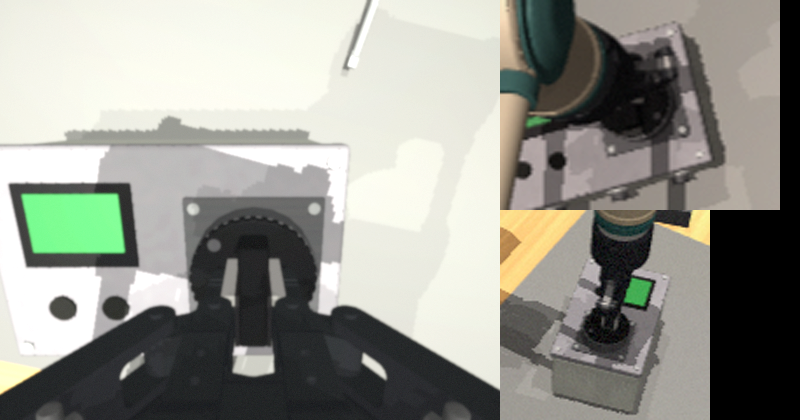

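The cap, flange near (252,265) in the left panel, sits flush and concentric on the collar. Its rib lies along the logger's short side and it is still gripped, so I'm handing in.

```bash
python3 -c "
from rig import manip
print(manip.sign_off())"
```

```text
the job is handed in; nothing more can be done
None
```

The cap is in the collar and turned clockwise to the stop, with the rib along the logger's short side; the gripper still holds it flush on the rim at about 24 N, the job is handed in (the sign-off returned no verdict), and I touched nothing else on the bench.

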